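# Find the empty compartment of the craft-room chest

## Task

Three compartments of the supply chest are full and hold their lids firm; one is nearly empty. Press the lids one after another with the fingertips on the round mark of the far half until you find the one that rocks, then push that lid wide open, nearly upright, and leave it standing so. Do not pick anything up, and leave the pots and other things where they are.

Things in the scene. Friction and masses are not known exactly. Their poses are not given: they have to be found in the camera images.
- chest: fixed wooden supply chest, 120 x 411 x 80 mm high (its own x, y, z); origin at the centre of its underside, on the table. Its x points away from the robot (yaw up to 15 degrees either way), its long y runs along the row of four lids. Walls 10 mm; 9 mm divider between lids a and b and between c and d; a solid 57 mm wide bridge between b and c.
- lid_a_mid (a point): fixed point of the chest, centre of the shut leftmost (+y) lid's top face (+156 mm along the chest's y, 80 mm above the table), 3 mm above its hinge line; axes as the chest's. Each lid: plywood, 96 mm (x) by 76 mm (y), 6 mm thick, flush with the chest; brass label holder on the half near the robot; dark round press mark, 20 mm, on the far half, 34 mm from here along x.
- lid_a (a joint): angle of the leftmost (+y) lid about its middle hinge along y: 0 shut, grows as the far half tips down and the near half rises, stop at 1.4 (nearly upright); tips this way only. Free lid (which one varies, unseen): moves at about 2 N on the mark, stays at any angle left, 60 mm free depth below. Firm lid: gives at most 2 mm at the mark, then solid.
- lid_b_mid (a point): fixed point of the chest, centre of the shut second lid's top face (+68 mm along the chest's y, 80 mm above the table), 3 mm above its hinge line; axes as the chest's. Each lid: plywood, 96 mm (x) by 76 mm (y), 6 mm thick, flush with the chest; brass label holder on the half near the robot; dark round press mark, 20 mm, on the far half, 34 mm from here along x.
- lid_b (a joint): angle of the second lid about its middle hinge along y: 0 shut, grows as the far half tips down and the near half rises, stop at 1.4 (nearly upright); tips this way only. Free lid (which one varies, unseen): moves at about 2 N on the mark, stays at any angle left, 60 mm free depth below. Firm lid: gives at most 2 mm at the mark, then solid.
- lid_c_mid (a point): fixed point of the chest, centre of the shut third lid's top face (-68 mm along the chest's y, 80 mm above the table), 3 mm above its hinge line; axes as the chest's. Each lid: plywood, 96 mm (x) by 76 mm (y), 6 mm thick, flush with the chest; brass label holder on the half near the robot; dark round press mark, 20 mm, on the far half, 34 mm from here along x.
- lid_c (a joint): angle of the third lid about its middle hinge along y: 0 shut, grows as the far half tips down and the near half rises, stop at 1.4 (nearly upright); tips this way only. Free lid (which one varies, unseen): moves at about 2 N on the mark, stays at any angle left, 60 mm free depth below. Firm lid: gives at most 2 mm at the mark, then solid.
- lid_d_mid (a point): fixed point of the chest, centre of the shut rightmost (-y) lid's top face (-156 mm along the chest's y, 80 mm above the table), 3 mm above its hinge line; axes as the chest's. Each lid: plywood, 96 mm (x) by 76 mm (y), 6 mm thick, flush with the chest; brass label holder on the half near the robot; dark round press mark, 20 mm, on the far half, 34 mm from here along x.
- lid_d (a joint): angle of the rightmost (-y) lid about its middle hinge along y: 0 shut, grows as the far half tips down and the near half rises, stop at 1.4 (nearly upright); tips this way only. Free lid (which one varies, unseen): moves at about 2 N on the mark, stays at any angle left, 60 mm free depth below. Firm lid: gives at most 2 mm at the mark, then solid.
- pot_1: white paint pot, 34 mm across, 36 mm high, standing on the chest's bridge; origin under its centre
- eraser: rubber eraser, 24 x 40 x 12 mm, lying on the chest's bridge; origin under its centre
- pot_2: white paint pot, 34 mm across, 36 mm high, on the table left of the chest; origin under its centre
- pot_3: white paint pot, 34 mm across, 36 mm high, on the table right of the chest; origin under its centre
- glue_stick: upright glue stick, 28 mm across, 86 mm high, on the table beyond the chest; origin under its centre
- water_cup: clear plastic cup, 68 mm across the rim, 75 mm high, on the table beyond the chest; origin under its centre
- stamp: wooden stamp block, 35 x 50 x 22 mm, on the table between robot and chest; origin under its centre

How it is judged:
By the outcome, as a careful person would: the job done as asked, in the order asked, and still so for the second after the job is handed in, with the robot touching nothing.
It also fails if it takes over 48 s, if anything falls off the work surface, if the arm or the gripper's body presses on something with over 40 N, if the wrist force passes 120 N, or if a joint passes its speed limit or range.

## Robot

A 7-joint arm with a two-finger parallel gripper is mounted at the origin on the work surface. World frame = base frame: x ahead of the robot, y to its left, z up, the work surface at z = 0. Lengths are in m, angles in rad, forces in N, time in s.
With the tool pointing down it reaches from about 0.4 to 0.875 m from the base axis. Payload 4.4 kg.
Tool frame: the origin (TCP) lies midway between the tips of the shut fingers; the grasp point (between the pads) lies 19 mm behind it; z points along the fingers, y is the line along which they close (so a half turn about z gives the same grasp; the last joint's range is limited). The gripper opens to 85 mm and grips with 20 to 120 N. Pads are 22 mm wide; open, the fingers measure 114 mm over their backs; the gripper's body (76 mm by 85 mm) begins 54 mm behind the grasp point. The pads swing forward as they close: fully open they stand 13 mm farther back than shut.
Start: joints at [-1.236, 0.628, 0.038, 1.517, -0.027, 0.996, -0.02], TCP at [0.254, 0.599, 0.231] pointing down, gripper open.
Joint ranges: [-3.06, 3.06], [-0.37, 2.12], [-1.25, 1.32], [0.18, 2.47], [-1.1, 4.24], [0.23, 1.98], [-2.94, 2.94]. Speed limits (rad/s): [2.57, 2.57, 3.14, 3.14, 3.14, 3.14, 3.14].

## Interface

Orientations are given as a rotation vector (axis times angle).
In Python, from workcell import robot gives the robot as it stands.
- The arm moves only by the shell command python3 -m crank 'ROWS' [FORCE]. ROWS is text: rows parted by semicolons, each of 5 numbers parted by spaces: the closure, from 0 (fully open) to 1 (shut), then the shift along the tool's x, y, z in m, then the turn about the tool's z in rad. A call has 1 to 5 rows; each row shifts and turns the commanded pose from where the row before left it, along the tool's axes as they then stand; what a row does not reach is not made up. A row lasts 1/8 s, in which the tool goes at most 62.5 mm and 10.7 degrees, less where a joint would pass 70% of its speed; a pose out of reach is approached as far as the arm can. A call is refused whole if a number of a shift passes 0.0625 or a number of a turn 0.188, either way. A call with a gripper value outside its range is refused whole. The fingers move at their own pace and stop on an object; FORCE is the grip in N (left out, the last holds). Time passes only in rows, so rows that do not move let the fingers close. It gives the time, the measured TCP pose, the force, the opening and the grip force at its end, in the units of the state.
- robot.state(): the state, without advancing time (a new reading comes with each control period).
- robot.grab_frame(name): name is "side" or "top"; returns (picture, depth): 480x640x3 uint8, red, green, blue; 480x640 float32, m along the optical axis (not along the pixel's ray), 0 where there is no reading.
- robot.camera_info(name): a dict with "mtx" (3x3 intrinsics, pixels), "position" and "rotation" of the camera in the world. Camera axes: x right, y up, looking along -z (the intrinsics and any distortion apply to the point x, -y, -z); pixel columns grow to the right and rows downward; lengths in m; the calibration is good to about 2 mm. A picture is of the moment at which its call begins. camera_info takes no time and is no camera call.
- robot.sign_off(): hands the job in; it is judged then, once.
Trained networks look in the newest picture that a camera, given by its name, has taken for a name from the list of things; names that differ only in an ending like _2 or _b are one class to them, and where a whole thing is asked for, a point or a joint stands for the part that bears it (a point fixed in the world has none). Each returns a list of dicts, best first, with "p" (0 to 1); they miss things now and then, are a little off and sometimes report something else, mostly with a low value. They report only what shows in the picture. A call takes as long as a camera call.
- robot.masks_of(camera, label): "mask" (480x640 bool, what is visible of it) and "at" ([row, column] in pixels, amid what is visible of it).
- robot.place_of(camera, label): "at" ([row, column] in pixels: a listed point, or the origin of a listed thing).
The state is a dict: "clock": time; "joint_positions": joint angles; "joint_vel": joint speeds; "tau": joint torques, N m; "tcp_pos": TCP position; "ee_rot": TCP orientation; "ft_force": force on the tool from outside, world axes, zero at the start; "wrist_torque": the same for the moment, N m; "gripper_width": finger opening in m; "grip_force": force on a finger pad.
Only numpy, scipy, OpenCV 4.12 (cv2) and the standard library are available. Lean on these libraries where they do the work, as an engineer would, in place of code of your own. Each camera call takes 0.05 s, during which the arm holds its last target. There are 200 camera calls.

## Working session

There is one attempt and no reset: what is moved stays moved. The work goes in short steps, Python scripts to look and compute and a shell command to move; the robot and the scene stay as the last step left them, time stands still between calls to the robot, and variables do not carry over. Pictures are saved under pics/ and viewed, at most 10 in all, crops included, and the job is handed in when it is done.

```bash
mkdir -p pics; cat > h.py <<'E'
import numpy as np, cv2
from workcell import robot
def px2w(cam,r,c,depth=None,z=None):
    i=robot.camera_info(cam);K=np.array(i["mtx"]);R=np.array(i["rotation"]);p=np.array(i["position"])
    if R.shape!=(3,3): R=cv2.Rodrigues(R)[0]
    d=np.array([(c-K[0,2])/K[0,0],-(r-K[1,2])/K[1,1],-1.]);w=R@d
    t=depth if z is None else (z-p[2])/w[2]
    return p+t*w
E
python3 - <<'E'
from h import *
np.set_printoptions(precision=4,suppress=True)
for cam in("top","side"):
    im,d=robot.grab_frame(cam);cv2.imwrite(f"pics/{cam}0.png",im[:,:,::-1])
    i=robot.camera_info(cam);print(cam,i)
    for l in["lid_a_mid","lid_b_mid","lid_c_mid","lid_d_mid","chest","pot_1"]:
        for x in robot.place_of(cam,l)[:4]:
            r,c=x["at"];dd=d[int(r),int(c)]
            print(l,x["p"],np.round(x["at"],1),px2w(cam,r,c,dd),px2w(cam,r,c,z=.08))
s=robot.state();print(s)
E
```

```text
top {'mtx': array([[504.3778,   0.    , 315.6131],
       [  0.    , 504.3778, 237.4696],
       [  0.    ,   0.    ,   1.    ]]), 'position': array([0.3955, 0.0363, 1.1554]), 'rotation': array([ 0.1251, -0.146 , -1.5601])}
lid_a_mid 0.94 [261.1 220.7] [0.5303 0.2254 0.0799] [0.5303 0.2254 0.08  ]
lid_b_mid 0.63 [259.7 262.5] [0.5343 0.1363 0.0774] [0.5339 0.1361 0.08  ]
lid_c_mid 0.62 [250.5 323.6] [0.5552 0.005  0.0775] [0.5548 0.0051 0.08  ]
lid_d_mid 0.57 [249.6 367.5] [ 0.5576 -0.0898  0.0796] [ 0.5575 -0.0897  0.08  ]
chest 0.97 [257.7 296. ] [0.5385 0.0643 0.0822] [0.5388 0.0643 0.08  ]
chest 0.73 [207.6 262.7] [0.6528 0.1401 0.0619] [0.6485 0.1383 0.08  ]
pot_1 0.61 [285.3 179.4] [0.4815 0.3224 0.0348] [0.478  0.3109 0.08  ]
pot_1 0.54 [246.  295.3] [0.5587 0.0652 0.1148] [0.5642 0.0661 0.08  ]
pot_1 0.5 [260.3 406.7] [ 0.541  -0.1833  0.0322] [ 0.5348 -0.174   0.08  ]
side {'mtx': array([[573.336 ,   0.    , 318.3831],
       [  0.    , 573.336 , 244.8244],
       [  0.    ,   0.    ,   1.    ]]), 'position': array([ 0.0832, -0.6202,  0.6772]), 'rotation': array([ 0.8977, -0
[... 760 characters left out ...]
057] [ 0.478  -0.2511  0.08  ]
pot_1 0.72 [218.6 197.5] [0.4828 0.3149 0.0131] [0.4426 0.2207 0.08  ]
pot_1 0.53 [293.2 216.3] [0.3981 0.0772 0.0209] [0.3697 0.0144 0.08  ]
{'clock': 0.7, 'joint_positions': array([-1.2358,  0.6284,  0.0385,  1.5174, -0.027 ,  0.9963, -0.02  ]), 'joint_vel': array([ 0.0008,  0.0026, -0.0004,  0.0007, -0.0013, -0.0014,  0.0008]), 'tau': array([  0.0002, -56.3117,   1.2255, -19.3752,   0.011 ,   0.0016,
        -0.    ]), 'tcp_pos': array([0.2536, 0.5985, 0.2313]), 'ee_rot': array([-0.6253, -3.0787, -0.0001]), 'ft_force': array([ 0.8116,  0.1459, -0.7017]), 'wrist_torque': array([0.0226, 0.0065, 0.0181]), 'grip_force': 0.0, 'gripper_width': 0.08532972519224838}
```

View pics/top0.png

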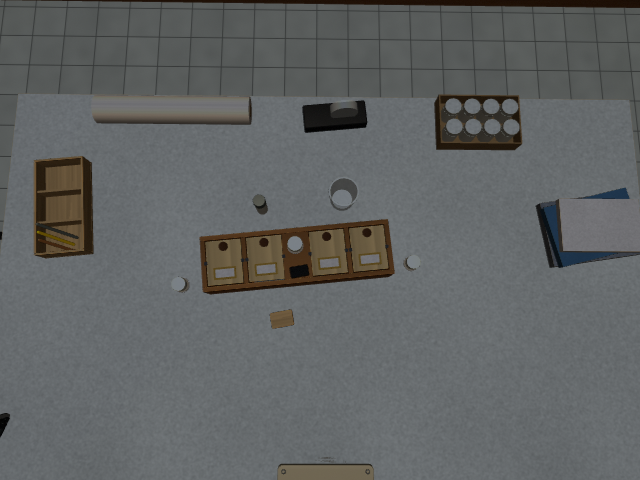

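View pics/side0.png

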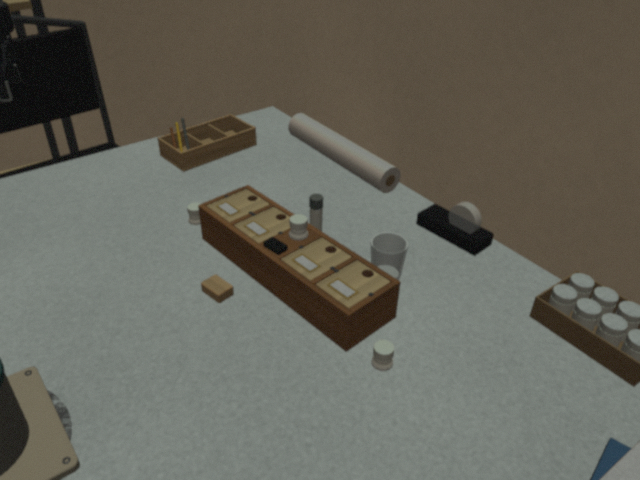

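The chest sits square in both views with a small yaw. The marks in the top view are at about (row, col) (246,223), (242,264), (237,326) and (233,367). pot_1 and the eraser are on the bridge. I'll fit the chest pose from the mids and check it against the marks.

```bash
cat >> h.py <<'E'
def tool():
    s=robot.state();return s,np.array(s["tcp_pos"]),cv2.Rodrigues(np.array(s["ee_rot"]))[0]
E
python3 - <<'E'
from h import *
np.set_printoptions(precision=4,suppress=True)
A=np.array([[.5303,.2254],[.5339,.1361],[.5548,.0051],[.5575,-.0897]]);B=np.array([[.5281,.2259],[.5359,.1344],[.5536,-.002],[.5626,-.0922]])
P=np.vstack([A,B]);y=np.tile([.156,.068,-.068,-.156],2)
m=P.mean(0);q=P-m
yaw=np.arctan2(-(q[:,0]*y).sum(),(q[:,1]*y).sum())
ex=np.array([np.cos(yaw),np.sin(yaw)]);ey=np.array([-ex[1],ex[0]])
print(m,yaw,(q@ey)@y/(y@y)); print("resid mm",1e3*(q-y[:,None]*ey))
im,d=robot.grab_frame("top");g=cv2.cvtColor(im,cv2.COLOR_RGB2GRAY)
K=[]
for r,c in[(246,223),(242,264),(237,326),(233,367)]:
    w=g[r-6:r+7,c-6:c+7].astype(float);w=np.clip(np.median(w)-25-w,0,None);yy,xx=np.mgrid[-6:7,-6:7]
    K.append(px2w("top",r+(w*yy).sum()/w.sum(),c+(w*xx).sum()/w.sum(),z=.08)[:2])
K=np.array(K);print("marks",K);print("marks in chest",(K-m)@np.c_[ex,ey])
s,p,R=tool();print(R)
for yi in y[:4]: print("mark target",m+.034*ex+yi*ey)
E
```

```text
[0.5446 0.0679] 0.10435405844609137 1.0152119239775301
resid mm [[ 1.9622  2.3736]
 [-3.6043  0.5949]
 [ 3.1293  4.8551]
 [-3.3372 -2.4236]
 [-0.2378  2.8736]
 [-1.6043 -1.1051]
 [ 1.9293 -2.2449]
 [ 1.7628 -4.9236]]
marks [[ 0.5636  0.2223]
 [ 0.5731  0.1351]
 [ 0.5865 -0.0005]
 [ 0.5957 -0.0881]]
marks in chest [[ 0.035   0.1516]
 [ 0.0353  0.0639]
 [ 0.0346 -0.0724]
 [ 0.0346 -0.1604]]
[[-0.9207  0.3902 -0.    ]
 [ 0.3902  0.9207  0.0001]
 [ 0.      0.0001 -1.    ]]
mark target [0.5622 0.2266]
mark target [0.5713 0.139 ]
mark target [0.5855 0.0038]
mark target [ 0.5947 -0.0837]
```

```bash
python3 -m crank '1 0 0 0 -0.168;1 0 0 0 -0.168;1 0 0 0 -0.168;1 -0.03 -0.045 0 0;1 -0.03 -0.045 0 0' 20; python3 -m crank '1 -0.03 -0.045 0 0;1 -0.03 -0.045 0 0;1 -0.03 -0.045 0 0;1 -0.03 -0.045 0 0;1 -0.03 -0.045 0 0'
cat > go.py <<'E'
from h import *
np.set_printoptions(precision=4,suppress=True)
K=np.array([[.5636,.2233],[.5731,.1361],[.5865,.0005],[.5957,-.0871]])
s,p,R=tool();print(s["clock"],p,s["ft_force"],s["gripper_width"],"yaw",np.arctan2(-R[1,0],-R[0,0]))
for k in K: print(R.T@(np.r_[k,.08]-p))
E
python3 go.py
```

```text
clock: 1.38
tcp_pos: [0.3231, 0.5145, 0.2312]
ee_rot: [-0.165, 3.137, 0.0]
ft_force: [0.7, 0.3, -0.6]
gripper_width: 0.0001
grip_force: 0.0
clock: 2.0
tcp_pos: [0.496, 0.3054, 0.2315]
ee_rot: [-0.162, 3.137, 0.001]
ft_force: [0.3, 0.9, 0.2]
gripper_width: -0.0003
grip_force: 0.0
2.0 [0.496  0.3054 0.2315] [0.325  0.8577 0.2127] -0.0003189852602725176 yaw 0.10321541183583542
[-0.0587 -0.0887  0.1515]
[-0.0591 -0.1764  0.1515]
[-0.0585 -0.3127  0.1515]
[-0.0586 -0.4008  0.1514]
```

```bash
python3 -m crank '1 -0.03 -0.045 0 0;1 -0.029 -0.044 0.02 0;1 0 0 0.06 0;1 0 0 0.045 0;1 0 0 0.012 0';python3 -m crank '1 0 0 0 0;1 0 0 0 0'; python3 go.py|head -2
```

```text
clock: 2.62
tcp_pos: [0.5609, 0.2234, 0.0916]
ee_rot: [0.161, -3.132, 0.003]
ft_force: [0.0, 0.6, -0.0]
gripper_width: -0.0
grip_force: 0.0
clock: 2.88
tcp_pos: [0.5642, 0.2252, 0.0963]
ee_rot: [-0.162, 3.134, 0.002]
ft_force: [-0.3, 0.1, -0.5]
gripper_width: 0.0001
grip_force: 0.0
2.875 [0.5642 0.2252 0.0963] [-0.3462  0.0995 -0.5   ] 5.9647129958708196e-05 yaw 0.1034512302321606
[ 0.0008 -0.0019  0.0163]
```

```bash
python3 -m crank '1 0 -0.002 0.008 0;1 0 0 0.006 0;1 0 0 0.003 0;1 0 0 0 0';python3 -m crank '1 0 0 0.003 0;1 0 0 0 0;1 0 0 0 0'
```

```text
clock: 3.38
tcp_pos: [0.5633, 0.2222, 0.0796]
ee_rot: [-0.161, 3.136, -0.0]
ft_force: [-4.0, -1.5, 18.2]
gripper_width: 0.0001
grip_force: 8.9
clock: 3.75
tcp_pos: [0.5634, 0.2222, 0.0795]
ee_rot: [-0.161, 3.136, -0.0]
ft_force: [-10.5, -4.3, 38.8]
gripper_width: 0.0002
grip_force: 19.2
```

Lid a is firm: 39 N with no travel. Next, lid b.

```bash
python3 -m crank '1 0 0 -0.04 0;1 0 -0.044 0 0;1 0 -0.044 0 0;1 0 0 0.025 0;1 0 0 0 0';python3 -m crank '1 0 0 0 0'; python3 go.py|sed -n 1,3p
```

```text
clock: 4.38
tcp_pos: [0.5707, 0.1341, 0.0879]
ee_rot: [0.161, -3.134, 0.001]
ft_force: [-0.7, 0.3, 0.5]
gripper_width: -0.0003
grip_force: 0.0
clock: 4.5
tcp_pos: [0.5721, 0.1359, 0.0896]
ee_rot: [-0.164, 3.137, 0.001]
ft_force: [0.1, 0.2, 0.8]
gripper_width: -0.0
grip_force: 0.0
4.5 [0.5721 0.1359 0.0896] [0.1035 0.213  0.7679] -4.9913701063448865e-05 yaw 0.10445695547488333
[-0.0007  0.0878  0.0097]
[-0.001   0.0001  0.0096]
```

```bash
python3 -m crank '1 0 0 0.007 0;1 0 0 0.003 0;1 0 0 0 0;1 0 0 0 0'; python3 -m crank '1 0 0 0.004 0;1 0 0 0 0;1 0 0 0 0'
```

```text
clock: 5.0
tcp_pos: [0.5719, 0.1349, 0.0793]
ee_rot: [0.162, -3.137, 0.0]
ft_force: [-0.4, -0.0, 0.2]
gripper_width: 0.0001
grip_force: 0.0
clock: 5.38
tcp_pos: [0.5721, 0.1348, 0.0752]
ee_rot: [-0.162, 3.137, 0.0]
ft_force: [0.8, 0.1, -0.4]
gripper_width: 0.0002
grip_force: 0.2
```

```bash
python3 -m crank '1 0 0 0.003 0;1 0 0 0 0;1 0 0 0 0'; python3 -m crank '1 0 0 0.003 0;1 0 0 0 0;1 0 0 0 0'
```

```text
clock: 5.75
tcp_pos: [0.5719, 0.1348, 0.0721]
ee_rot: [0.162, -3.137, 0.0]
ft_force: [0.2, -1.4, -0.4]
gripper_width: 0.0003
grip_force: 0.1
clock: 6.12
tcp_pos: [0.572, 0.1348, 0.0691]
ee_rot: [0.162, -3.137, -0.0]
ft_force: [-0.5, -0.4, 0.8]
gripper_width: -0.0001
grip_force: 0.0
```

Lid b gives, with 11 mm of travel and no solid stop. I'll push it further down, then sweep towards the robot under the hinge.

```bash
python3 -m crank '1 0 0 0.006 0;1 0 0 0.006 0;1 0.004 0 0.003 0;1 0.004 0 0 0;1 0 0 0 0'; python3 -m crank '1 0.003 0 -0.002 0;1 0.003 0 -0.002 0;1 0 0 0 0;1 0 0 0 0'; python3 - <<'E'
from h import *
im,d=robot.grab_frame("side");cv2.imwrite("pics/s1.png",cv2.resize(im[150:350,180:440,::-1],None,fx=3,fy=3))
E
```

```text
clock: 6.75
tcp_pos: [0.5641, 0.1341, 0.0543]
ee_rot: [-0.162, 3.137, 0.0]
ft_force: [3.1, 0.1, 0.9]
gripper_width: 0.0002
grip_force: 1.2
clock: 7.25
tcp_pos: [0.5581, 0.1335, 0.0585]
ee_rot: [-0.162, 3.137, 0.0]
ft_force: [2.8, 0.7, 0.4]
gripper_width: 0.0002
grip_force: 1.9
```

View pics/s1.png

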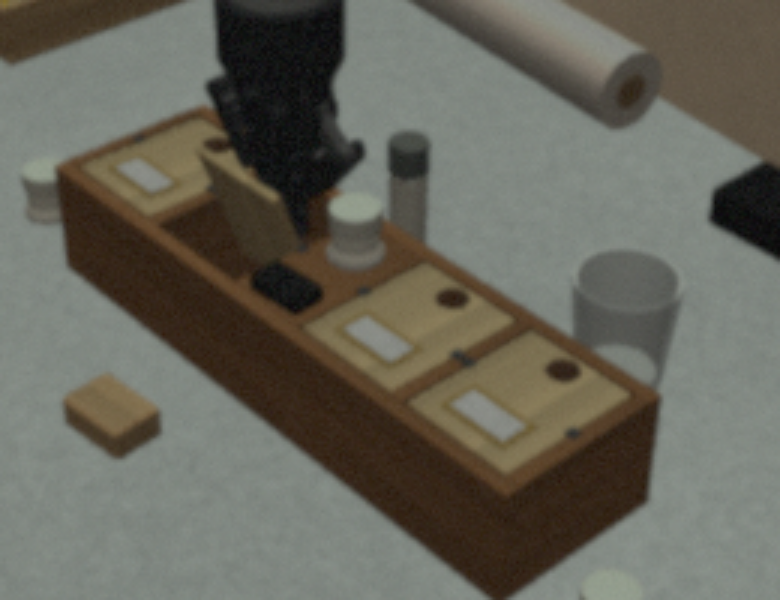

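The lid stands at about 65–70°, and the pot and eraser haven't moved. I'll continue in small steps until the force shows the stop.

```bash
python3 -m crank '1 0.002 0 0 0;1 0.002 0 0 0;1 0 0 0 0;1 0 0 0 0'; python3 -m crank '1 0.002 0 0 0;1 0 0 0 0;1 0 0 0 0'
```

```text
clock: 7.8
tcp_pos: [0.5552, 0.1332, 0.0582]
ee_rot: [-0.162, 3.135, 0.001]
ft_force: [6.3, 1.5, -3.2]
gripper_width: -0.0001
grip_force: 2.9
clock: 8.18
tcp_pos: [0.5551, 0.1332, 0.0585]
ee_rot: [-0.161, 3.132, 0.002]
ft_force: [8.6, 0.5, -5.4]
gripper_width: -0.0
grip_force: 4.3
```

```bash
python3 -m crank '1 -0.006 0 0 0;1 -0.008 0 0 0;1 0 0 -0.02 0;1 0 0 -0.05 0;1 0 0 -0.06 0'; python3 -m crank '1 -0 0.06 -0.01 0;1 0 0.06 0 0;1 0 0.06 0 0;1 0 0.06 0 0;1 0 0 0 0'; python3 - <<'E'
from h import *
im,d=robot.grab_frame("side");cv2.imwrite("pics/s2.png",cv2.resize(im[150:350,180:440,::-1],None,fx=3,fy=3))
r,c=np.mgrid[0:480,0:640];i=robot.camera_info("side");K=i["mtx"];R=cv2.Rodrigues(i["rotation"])[0]
P=i["position"]+np.stack([(c-K[0,2])/K[0,0]*d,-(r-K[1,2])/K[1,1]*d,-d],-1)@R.T
yaw=.103;ex=np.array([np.cos(yaw),np.sin(yaw)]);ey=np.array([-ex[1],ex[0]])
o=np.array([.5731,.1361])-.034*ex
q=P[...,:2]-o;u=q@ex;v=q@ey;z=P[...,2]
m=(d>0)&(abs(u)<.06)&(abs(v)<.03)&(z>.088)&(z<.14)
print(m.sum());a=np.polyfit(z[m],u[m],1);print("angle",np.pi/2-abs(np.arctan(a[0])),a,"top z",z[m].max())
E
```

```text
clock: 8.8
tcp_pos: [0.5639, 0.1337, 0.1882]
ee_rot: [0.162, -3.131, 0.002]
ft_force: [1.5, -0.1, -0.7]
gripper_width: -0.0
grip_force: 0.0
clock: 9.43
tcp_pos: [0.5369, 0.38, 0.1974]
ee_rot: [0.177, -3.132, -0.005]
ft_force: [-0.7, -1.1, 0.1]
gripper_width: -0.0001
grip_force: 0.0
341
angle 1.454352536494463 [-0.11697295  0.00416579] top z 0.12818451137267095
```

View pics/s2.png

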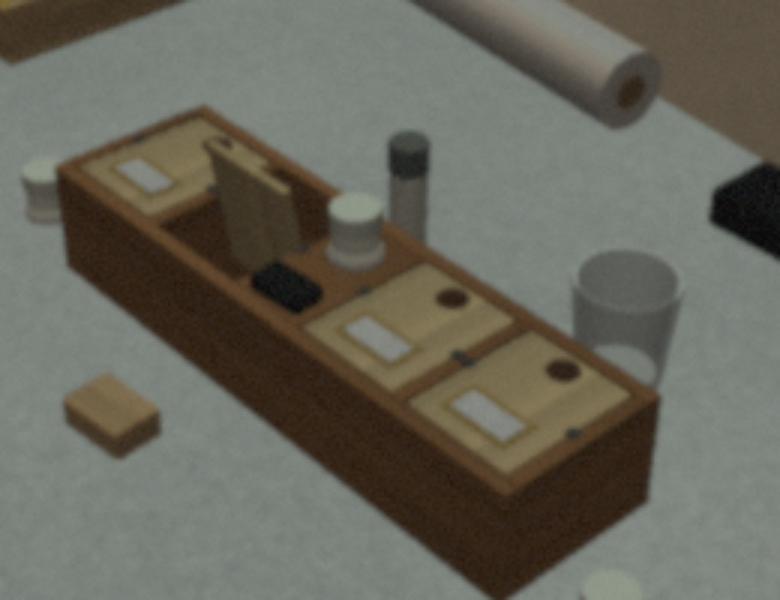

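Lid b stands at its stop (measured 1.45 rad, stop at 1.4). Nothing else has moved, and the arm is clear.

```bash
python3 -m crank '1 0 0 0 0;1 0 0 0 0'; python3 -c "from workcell import robot;print(robot.sign_off())"
```

```text
clock: 9.72
tcp_pos: [0.542, 0.3707, 0.1982]
ee_rot: [0.158, -3.137, 0.002]
ft_force: [0.0, -0.6, -0.4]
gripper_width: -0.0001
grip_force: 0.0
the job is handed in; nothing more can be done
None
```

I pressed lid a, which was firm, then lid b, which rocked; I pushed b open to its stop, left it standing nearly upright with nothing else moved, and handed the job in at about 10 s.

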